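# Lock the depth stop of the sealing press

## Task

Slide the big open-ended spanner flat onto the square lower nut of the depth stop, with its handle beside the upright post so that the post keeps nut and spanner from turning, and let go of it. Then swing the lever of the hexagonal jam nut clockwise, seen from above, until it pulls up hard: about 12 newtons at its knob, and never more than about 20; the square nut must stay as it was set. Leave the spanner on the nut.

Things in the scene. Friction and masses are not known exactly. Their poses are not given: they have to be found in the camera images.
- fixture: depth stop: steel plate fixed to the bench, 10 mm thick. Origin on the axis of its upright 23 mm stud, at bench height, z up; the plate spans x -50 to +50, y -200 to +45 mm. On the stud, heights above the bench: square lower nut 36 x 36 mm, z 10 to 28; hexagonal jam nut 36 mm across flats, z 28 to 45; the jam nut's lever, z 48 to 60; stud top z 62 mm.
- post: round steel post on the plate, 16 mm thick, 32 mm tall, top tapered above 22 mm. Origin at its foot, at x -22, y -170 mm of the fixture. A spanner on the nut with its handle along the fixture's -y has its grip 4 mm from the post, on the post's +x side; clockwise tightening swings the grip against it, first taking up 5 to 10 degrees of play.
- nut (a joint): turn of the square nut about the stud, rad, counter-clockwise positive; at 0 its sides are parallel to the fixture's x and y; starts within 0.04. A light torque (0.12 N m) turns it, less than the jam nut needs to turn on it (0.35 N m): unless held, it is dragged round with the jam nut. It has to stay within 0.35 rad of 0.
- lever: steel lever of the jam nut, origin on the stud's axis, x along the bar towards the knob; bar 12 mm wide, its top 58 mm above the bench. At the start it points within 40 degrees of the fixture's +y.
- knob (a point): middle of the round upright black knob at the lever's end, 25 mm thick, z 58 to 98 mm above the bench, 100 mm from the stud's axis. With the nut held, about 4 N here turns the jam nut; after 25 to 52 degrees more (unknown, not to be read from the lever's bearing) it comes up hard; then the springy lever gives 0.5 mm per N. It stays tight when let go.
- spanner: the bigger of two loose open spanners with black rubber grips, 0.3 kg. Origin under the head end of the grip (grasp here, clear of the post), x towards the jaws, z up. Grip x -117 to +20 mm, 20 mm wide, 20 high. Head 12 mm thick, 65 wide; jaw gap 39.5 mm wide, closed end at x 50.5, prongs to x 93 mm, flared over the last 10 mm. The small one (21 mm) does not fit.
- jaw (a point): centre of the big spanner's jaw gap, on its underside, at x = 70 mm of the spanner: on the stud's axis and 10 mm above the bench when the spanner is fully on the nut.
Not all that is in view belongs to the job. What is shaped like the spanner but purple or turquoise is not meant.

How it is judged:
By the outcome, as a careful person would: the job done as asked, in the order asked, and still so for the second after the job is handed in, with the robot touching nothing.
It also fails if it takes over 69 s, if anything falls off the work surface, if the arm or the gripper's body presses on something with over 40 N, if the wrist force passes 120 N, or if a joint passes its speed limit or range.

## Robot

A 6-joint arm with a two-finger parallel gripper is mounted at the origin on the work surface. World frame = base frame: x ahead of the robot, y to its left, z up, the work surface at z = 0. Lengths are in m, angles in rad, forces in N, time in s.
With the tool pointing down it reaches from about 0.25 to 0.725 m from the base axis. Payload 4 kg.
Tool frame: the origin (TCP) lies midway between the tips of the shut fingers; the grasp point (between the pads) lies 19 mm behind it; y points along the fingers, x is the direction in which the jaws open and shut, and the axes are right-handed (so a half turn about y gives the same grasp; the last joint's range is limited). The gripper opens to 85 mm and grips with 20 to 120 N. Pads are 22 mm wide; open, the fingers measure 114 mm over their backs; the gripper's body (76 mm by 85 mm) begins 54 mm behind the grasp point. The pads swing forward as they close: fully open they stand 13 mm farther back than shut.
Start: joints at [-1.257, 0.241, 0.005, 1.335, 0, 1.571], TCP at [0.154, -0.476, 0.231] pointing down, gripper open.
Joint ranges: [-2.72, 2.72], [-1.05, 1.87], [-1.09, 1.28], [-1.99, 2.15], [-1.42, 1.44], [-3.14, 3.14]. Speed limits (rad/s): [2.79, 2.79, 3.14, 3.14, 3.14, 3.14].

## Interface

Orientations are given as a unit quaternion [w, x, y, z].
In Python, from rig import get_state, capture, hand_in gives the robot as it stands.
- The arm moves only by the tool move_arm, never from a script. Its argument "increments" is a list of rows, each a list of 5 numbers: the shift along the tool's x, y, z in mm, then the turn about the tool's y in degrees, then the opening, from -1 (shut) to 1 (fully open), so that 0 is half open. In form: [[dx, dy, dz, yaw, claw], ...]. A call has 1 to 20 rows; each row is the pose to reach, as a shift and turn from the pose measured when the call began, along the tool's axes at that moment; what a row does not reach only later rows make up. A row lasts 1/10 s, in which the tool goes at most 50 mm and 8.59 degrees, less where a joint would pass 70% of its speed; a pose out of reach is approached as far as the arm can. A call with a gripper value outside its range is refused whole. The fingers move at their own pace and stop on an object; "newtons" is the grip in N (left out, the last holds). Time passes only in rows, so rows that repeat a pose let the fingers close. It gives the time, the measured TCP pose, the force and the opening at its end, in the units of the state.
- get_state(): the state, without advancing time (a new reading comes with each control period).
- capture(name): name is "scene" or "top" or "wrist"; returns a dict with "pixels" (384x512x3 uint8, red, green, blue), "K" (3x3 intrinsics, pixels), "extrinsics" (4x4, takes a point from camera to world coordinates). Camera axes: x right, y down, z forward; pixel columns grow to the right and rows downward; lengths in m; the calibration is good to about 2 mm. The wrist camera is an equidistant fisheye: a pixel r from the principal point sees the ray r / f radians off the axis. A picture is of the moment at which its call begins. There is no depth.
- hand_in(): hands the job in, once; it reports no verdict.
The state is a dict: "time_s": time; "joint_pos": joint angles; "joint_vel": joint speeds; "effort": joint torques, N m; "eef_pos": TCP position; "orientation": TCP orientation; "wrist_force": force on the tool from outside, world axes, zero at the start; "moment": the same for the moment, N m; "gripper_width": opening from 0.0 (shut) to 1.0 (fully open).
Only numpy, scipy, OpenCV 4.12 (cv2) and the standard library are available. Lean on these libraries where they do the work, as an engineer would, in place of code of your own. Each camera call takes 0.05 s, during which the arm holds its last target. There are 200 camera calls.

## Working session

There is one attempt and no reset: what is moved stays moved. The work goes in short steps, Python scripts to look and compute and a tool call to move; the robot and the scene stay as the last step left them, time stands still between calls to the robot, and variables do not carry over. Pictures are saved under pics/ and viewed, about 8 in all and at most 12, crops included, and the job is handed in when it is done.

Besides the shell and the picture viewer there is one more tool, called after ">>>" in YAML: its name, and indented under it one key for each argument. move_arm: Moves the arm, as the interface text tells. Its arguments: {"type":"object","properties":{"increments":{"type":"array"},"newtons":{"type":"number"}},"required":["increments"]}

```bash
mkdir -p pics; ls; python3 - <<'E'
from rig import get_state,capture
import cv2,pickle
s=get_state();print({k:s[k] for k in('time_s','eef_pos','orientation','wrist_force','gripper_width')})
for n in("scene","top"):
    c=capture(n);cv2.imwrite(f"pics/{n}0.png",c["pixels"][:,:,::-1]);pickle.dump(c,open(f"{n}0.pkl","wb"))
    print(n,c["K"].round(1).tolist(),c["extrinsics"].round(3).tolist())
E
```

```text
pics
{'time_s': 0.0, 'eef_pos': array([ 0.15415834, -0.47499345,  0.23041817]), 'orientation': array([ 0.57241567, -0.57155335,  0.41631275, -0.41515149]), 'wrist_force': array([-0.37199566,  0.79718716, -0.67004637]), 'gripper_width': 0.9987921893932996}
scene [[397.2, 0.0, 249.2], [0.0, 397.2, 195.5], [0.0, 0.0, 1.0]] [[0.569, 0.449, -0.688, 1.199], [0.822, -0.33, 0.465, -0.417], [-0.018, -0.83, -0.557, 0.644], [0.0, 0.0, 0.0, 1.0]]
top [[353.5, 0.0, 257.0], [0.0, 353.5, 187.3], [0.0, 0.0, 1.0]] [[-0.007, -0.992, 0.125, 0.34], [-1.0, 0.008, 0.006, 0.058], [-0.007, -0.125, -0.992, 1.126], [0.0, 0.0, 0.0, 1.0]]
```

View pics/top0.png

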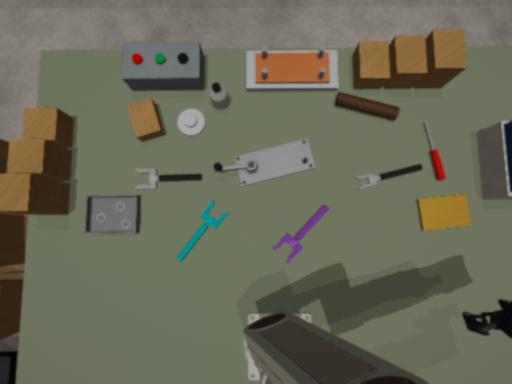

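View pics/scene0.png

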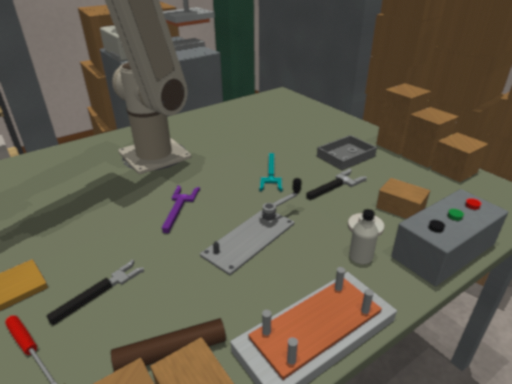

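Top view: the stud is at about (252,166), the knob (218,167), the post (305,160). The spanner candidates are the left one (136–202,178) and the right one (357–422,177). I'll zoom in on both to compare sizes.

```bash
cat > h.py <<'E'
import numpy as np,cv2,pickle
from rig import get_state,capture
def ray(c,uv):
    K,E=c["K"],c["extrinsics"]
    d=E[:3,:3]@np.linalg.solve(K,[uv[0],uv[1],1.]); return E[:3,3],d
def onz(c,uv,z):
    o,d=ray(c,uv); return o+d*(z-o[2])/d[2]
def proj(c,P):
    E=c["extrinsics"]; p=E[:3,:3].T@(np.asarray(P,float)-E[:3,3]); p=c["K"]@p; return p[:2]/p[2]
def tri(c1,u1,c2,u2):
    (a,d),(b,e)=ray(c1,u1),ray(c2,u2)
    t=np.linalg.lstsq(np.c_[d,-e],b-a,rcond=None)[0]
    p,q=a+d*t[0],b+e*t[1]; return (p+q)/2,np.linalg.norm(p-q)
E
python3 - <<'E'
from h import *
c=pickle.load(open("top0.pkl","rb"));im=c["pixels"][:,:,::-1]
a=cv2.resize(im[160:196,130:210],None,fx=5,fy=5,interpolation=cv2.INTER_CUBIC)
b=cv2.resize(im[157:193,350:430],None,fx=5,fy=5,interpolation=cv2.INTER_CUBIC)
f=cv2.resize(im[130:190,210:320],None,fx=7,fy=7,interpolation=cv2.INTER_CUBIC)[:,:800]
o=np.zeros((600,800,3),np.uint8);o[:180,:400]=a;o[:180,400:800]=b;o[180:600,:f.shape[1]]=f
cv2.imwrite("pics/z1.png",o)
E
```

```text
(no output)
```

View pics/z1.png

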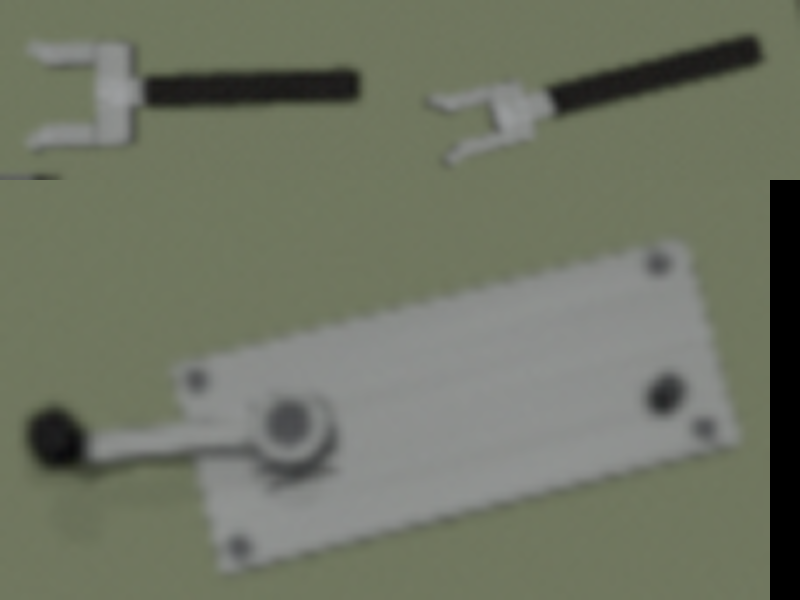

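The left spanner is the big one (head about 21 px, or 65 mm, wide; its jaws point to +y). The plate's axis is tilted about 14°. Next I'll measure the poses.

```bash
python3 - <<'E'
from h import *
from scipy.spatial.transform import Rotation as R
c=pickle.load(open("top0.pkl","rb"));im=c["pixels"].astype(int);g=im.sum(2)/3
sat=im.max(2)-im.min(2)
def blob(m,box):
    x0,y0,x1,y1=box;k=np.zeros(m.shape,np.uint8);k[y0:y1,x0:x1]=m[y0:y1,x0:x1]
    n,l,st,ce=cv2.connectedComponentsWithStats(k);i=1+st[1:,4].argmax();return (l==i).astype(np.uint8)
def line(m,z):
    ys,xs=np.nonzero(m);P=np.array([onz(c,(x,y),z)[:2] for x,y in zip(xs,ys)]);mu=P.mean(0)
    d=np.linalg.svd(P-mu,full_matrices=False)[2][0];return mu,d,P
gr=blob(g<60,(150,165,210,192));mu,d,P=line(gr,.015)
if d[1]<0:d=-d
t=(P-mu)@d
print("grip centre",mu,"dir deg",np.degrees(np.arctan2(d[1],d[0])),"len",np.ptp(t),"origin",mu+d*(0.0485),gr.sum())
# whole spanner head
hd=blob((sat<18)&(g>100),(130,162,166,196));mh,dh,Ph=line(hd,.006);q=(Ph-mu)@d;print("head along",q.min(),q.max(),"lat mid",((Ph-mu)@[-d[1],d[0]]).min(),((Ph-mu)@[-d[1],d[0]]).max())
pl=blob((sat<18),(225,135,325,190));ct=max(cv2.findContours(pl,0,1)[0],key=cv2.contourArea)
W=np.array([onz(c,p[0],.010)[:2] for p in ct],np.float32)
print("plate",cv2.minAreaRect(W))
print("boltlike:",[ (onz(c,uv,.01)[:2]).round(4) for uv in [(210+196/7,130+200/7),(210+238/7,130+367/7),(210+657/7,130+83/7),(210+704/7,130+248/7)]])
print("stud",onz(c,(210+289/7,130+242/7),.062)[:2],"post top",onz(c,(210+666/7,130+212/7),.03)[:2],"knob",onz(c,(210+55/7,130+257/7),.09)[:2])
s=get_state();print(R.from_quat(np.roll(s["orientation"],-1)).as_matrix().round(3).tolist())
E
```

```text
grip centre [0.51534051 0.31016528] dir deg 91.55591416594507 len 0.1340514168682856 origin [0.51402361 0.3586474 ] 255
head along 0.0756966519813044 0.1467817599964597 lat mid -0.036257766857923715 0.034067275946708615
plate ((0.559805691242218, 0.025407105684280396), (0.10484583675861359, 0.2853695750236511), 13.903746604919434)
boltlike: [array([0.575 , 0.1253]), array([0.4973, 0.1062]), array([ 0.6281, -0.0877]), array([ 0.5506, -0.1074])]
stud [0.54497257 0.08147943] post top [ 0.56341029 -0.08775072] knob [0.53395005 0.18050862]
[[0.309, -0.001, 0.951], [-0.951, 0.002, 0.309], [-0.002, -1.0, -0.0]]
```

>>> move_arm:
  increments:
    - [-680,60,600,-74,1]
    - [-680,60,600,-74,1]
    - [-680,60,600,-74,1]
    - [-680,60,600,-74,1]
    - [-680,60,600,-74,1]
    - [-680,60,600,-74,1]
    - [-680,60,600,-74,1]
    - [-680,60,600,-74,1]
    - [-680,60,600,-74,1]
    - [-680,60,600,-74,1]
    - [-680,60,600,-74,1]
    - [-680,60,600,-74,1]
    - [-680,60,600,-74,1]
    - [-680,60,600,-74,1]
    - [-680,60,600,-74,1]
    - [-680,60,600,-74,1]
    - [-680,60,600,-74,1]
    - [-680,60,600,-74,1]
    - [-680,60,600,-74,1]
    - [-680,60,600,-74,1]
  newtons: 60

```text
time_s: 2.1
eef_pos: [0.5144, 0.3583, 0.1697]
orientation: [0.707, -0.707, -0.012, 0.014]
wrist_force: [0.4, -0.5, 0.3]
gripper_width: 1.001
```

```bash
cat >> h.py <<'E'
from scipy.spatial.transform import Rotation as R
def axes(s): return R.from_quat(np.roll(s["orientation"],-1)).as_matrix()
def wonz(c,uv,z):   # fisheye pixel -> world point at height z
    K,E=c["K"],c["extrinsics"]; v=np.array([uv[0]-K[0,2],uv[1]-K[1,2]]);r=np.hypot(*v);th=r/K[0,0]
    d=E[:3,:3]@np.r_[np.sin(th)*v/max(r,1e-9),np.cos(th)]; o=E[:3,3]; return o+d*(z-o[2])/d[2]
def topdown(c,x0,y0,x1,y1,z,mm=.5): # orthographic view of plane z: image right = -y, up = +x ; mm per pixel
    K,E=c["K"],c["extrinsics"]; s=mm/1000
    xs=np.arange(x1,x0,-s);ys=np.arange(y1,y0,-s);X,Y=np.meshgrid(xs,ys,indexing='ij')
    p=(np.stack([X,Y,np.full_like(X,z)],-1)-E[:3,3])@E[:3,:3]
    r=np.hypot(p[...,0],p[...,1]);th=np.arctan2(r,p[...,2]);k=K[0,0]*th/r
    return cv2.remap(c["pixels"][:,:,::-1],(p[...,0]*k+K[0,2]).astype(np.float32),(p[...,1]*k+K[1,2]).astype(np.float32),cv2.INTER_LINEAR)
def delta(s,P): # tool-axis mm to bring TCP to world point P
    return (axes(s).T@(np.asarray(P)-s["eef_pos"])*1000).round(1)
E
python3 - <<'E'
from h import *
s=get_state();print(s["time_s"],s["eef_pos"],s["joint_pos"].round(2),axes(s).round(3).tolist())
c=capture("wrist");pickle.dump(c,open("w1.pkl","wb"));print(c["K"].tolist(),c["extrinsics"].round(3).tolist())
w=c["pixels"][:,:,::-1];t=topdown(c,.42,.22,.62,.48,.012,.65)
o=np.zeros((600,800,3),np.uint8);print(t.shape)
o[:288,:384]=cv2.resize(w,(384,288));o[290:290+t.shape[0],:t.shape[1]]=t[:310];cv2.imwrite("pics/w1.png",o)
E
```

```text
2.1 [0.51443479 0.3582623  0.16972071] [0.61 0.53 0.27 1.31 0.   2.14] [[0.999, -0.003, -0.037], [0.037, 0.0, 0.999], [-0.003, -1.0, 0.0]]
[[297.3186396354542, 0.0, 256.8688368954364], [0.0, 297.3186396354542, 188.68532374753804], [0.0, 0.0, 1.0]] [[0.999, 0.037, 0.008, 0.512], [0.038, -0.963, -0.267, 0.426], [-0.002, 0.268, -0.964, 0.312], [0.0, 0.0, 0.0, 1.0]]
(308, 401, 3)
```

View pics/w1.png

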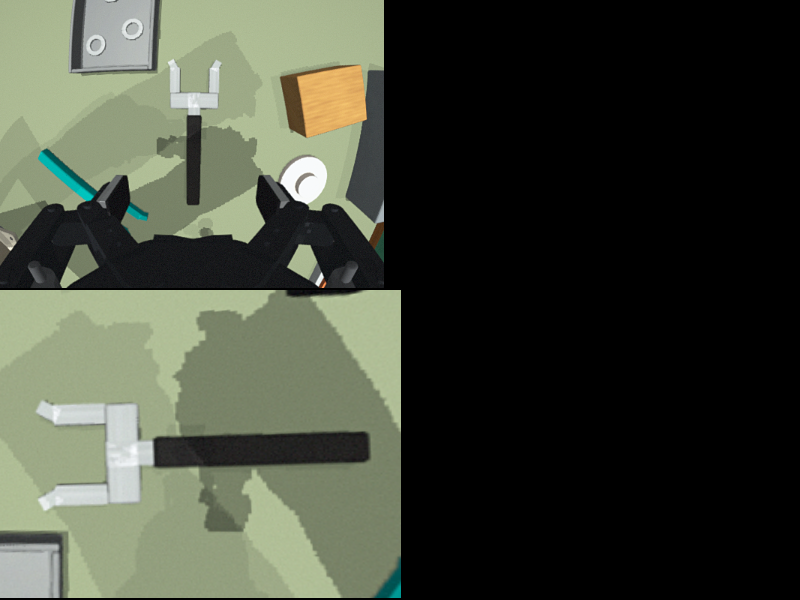

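The wrist view shows the big spanner clearly: its grip lies in the rectified columns 154–369 and its head is to the left. I'll measure it here.

```bash
python3 - <<'E'
from h import *
c=pickle.load(open("w1.pkl","rb"));t=topdown(c,.42,.22,.62,.48,.015,.5)
b=t.max(2);m=((b<60)).astype(np.uint8);m[:,:150]=0;m[:60]=0
n,l,st,ce=cv2.connectedComponentsWithStats(m);i=[k for k in range(1,n) if st[k,2]>200];print(st[i])
k=(l==i[0]);ys,xs=np.nonzero(k);P=np.c_[.62-ys*.0005,.48-xs*.0005];r=cv2.minAreaRect(P.astype(np.float32));print(r)
mu=P.mean(0);d=np.linalg.svd(P-mu,full_matrices=False)[2][0];d*=np.sign(d[1]);u=(P-mu)@d
o=mu+d*(np.percentile(u,99.7)-.020);print("dir",np.degrees(np.arctan2(d[1],d[0])),"len",np.ptp(u),"origin",o)
s=get_state();print(delta(s,[*o,.003]),"tool x heading",np.degrees(np.arctan2(*axes(s)[[1,0],0])))
E
```

```text
[[  199   185   277    44 10488]]
((0.516494870185852, 0.31143736839294434), (0.019450845196843147, 0.1377662718296051), 1.5912166833877563)
dir 91.48806191708127 len 0.1377846642397082 origin [0.51523641 0.3597272 ]
[  1.6 167.5   2.9] tool x heading 2.027843272480965
```

>>> move_arm:
  increments:
    - [1.6,40,2.5,0.5,1]
    - [1.6,80,2.5,0.5,1]
    - [1.6,120,2.5,0.5,1]
    - [1.6,145,2.5,0.5,1]
    - [1.6,160,2.5,0.5,1]
    - [1.6,167,2.5,0.5,1]
    - [1.6,167,2.5,0.5,1]
    - [1.6,167,2.5,0.5,-1]
    - [1.6,167,2.5,0.5,-1]
    - [1.6,167,2.5,0.5,-1]
    - [1.6,167,2.5,0.5,-1]
    - [1.6,167,2.5,0.5,-1]
    - [1.6,167,2.5,0.5,-1]
    - [1.6,167,2.5,0.5,-1]
    - [1.6,167,2.5,0.5,-1]
  newtons: 60

```text
time_s: 3.65
eef_pos: [0.5156, 0.3598, 0.0043]
orientation: [0.707, -0.707, -0.009, 0.01]
wrist_force: [-1.7, -1.1, 6.0]
gripper_width: 0.214
```

>>> move_arm:
  increments:
    - [0,-40,0,0,-1]
    - [0,-80,0,0,-1]
    - [0,-120,0,0,-1]
    - [0,-150,0,0,-1]
    - [49,-150,-400,-12.5,-1]
    - [49,-150,-400,-12.5,-1]
    - [49,-150,-400,-12.5,-1]
    - [49,-150,-400,-12.5,-1]
    - [49,-150,-400,-12.5,-1]
    - [49,-150,-400,-12.5,-1]
    - [49,-150,-400,-12.5,-1]
    - [49,-150,-400,-12.5,-1]
    - [49,-150,-400,-12.5,-1]
    - [49,-150,-400,-12.5,-1]
    - [49,-150,-400,-12.5,-1]

```text
time_s: 5.15
eef_pos: [0.5749, -0.0381, 0.153]
orientation: [0.702, -0.701, -0.085, 0.088]
wrist_force: [-0.1, -0.9, -2.1]
gripper_width: 0.217
```

```bash
python3 - <<'E'
from h import *
s=get_state();print(s["time_s"],s["eef_pos"],s["wrist_force"],s["gripper_width"])
c=capture("wrist");pickle.dump(c,open("w2.pkl","wb"))
E2=c["extrinsics"]; z=s["eef_pos"][2]
w=c["pixels"][:,:,::-1];cv2.imwrite("pics/w2.png",cv2.resize(w,(768,576)))
E
```

```text
5.15 [ 0.57489304 -0.03808625  0.15302839] [-0.07343422 -0.87639346 -2.11812127] 0.21693930860176217
```

View pics/w2.png

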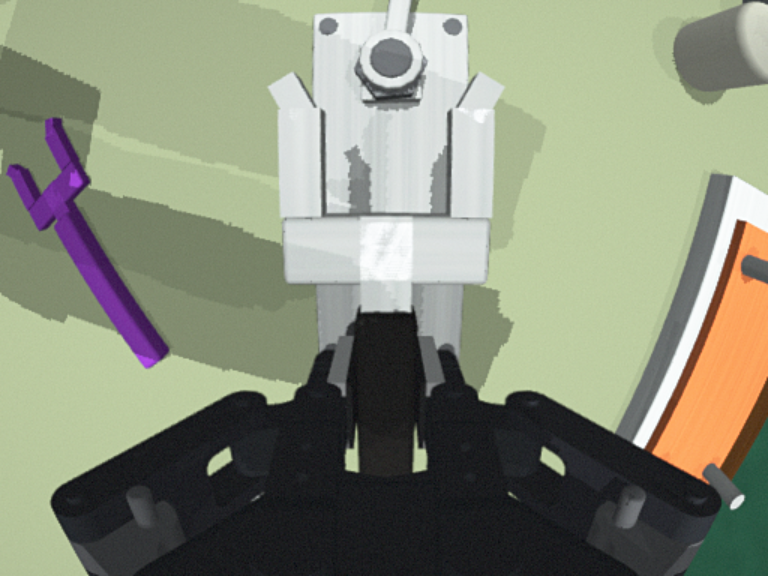

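The spanner is held straight. The stud top is at about (391,57), the plate bolts at (328,26) and (453,26), and the jaw's inner edges at columns 325 and 449 (in 1.5x pixels). I'll compute the offsets.

```bash
python3 - <<'E'
from h import *
s=get_state();c=pickle.load(open("w2.pkl","rb"));A=axes(s)
im=c["pixels"].astype(int)
z=s["eef_pos"][2]-.0043
P=lambda u,v,h: wonz(c,(u/1.5,v/1.5),h)[:2]
# stud dark disc centroid
g=im.sum(2)/3;sub=g[20:56,240:282];m=(sub<130).astype(np.uint8);n,l,st,ce=cv2.connectedComponentsWithStats(m);print(st[1:],ce[1:])
i=1+np.argmin([np.hypot(*(q-[391/1.5-240,57/1.5-20])) for q in ce[1:]]);sc=ce[i]+[240,20]
stud=wonz(c,sc,.062)[:2];print("stud",sc,stud)
b1,b2=P(328,26,.01),P(453,26,.01);d=b2-b1;print("bolts",b1,b2,"fix x heading",np.degrees(np.arctan2(d[1],d[0])),np.hypot(*d))
# plate side edges columns at rows 110.., lines x=313..468
e=[P(314,60,.01),P(318,330,.01),P(468,60,.01),P(462,330,.01)];
for a,b in((0,1),(2,3)):
    q=e[a]-e[b];print("edge heading",np.degrees(np.arctan2(q[1],q[0])),e[a],e[b])
# jaw inner edges rows 120..205: gradient crossings on top of head (z+.012)
X,Y=A[:2,0],A[:2,2]
t=s["eef_pos"][:2]
for row in(76,90,104,120,134):
    r=g[row];le=207+np.argmin(np.diff(r[207:227]))+.5;re=288+np.argmax(np.diff(r[288:310]))+.5
    a,b=wonz(c,(le,row),z+.012)[:2]-t,wonz(c,(re,row),z+.012)[:2]-t
    print(row,le,re,(a@X*1e3).round(1),(b@X*1e3).round(1),"along",(a@Y*1e3).round(1))
ce_=wonz(c,(387/1.5,214/1.5),z+.012)[:2]-t;print("closed end rel",ce_@X,ce_@Y)
print("stud rel tool x,z",((stud-t)@X*1e3).round(1),((stud-t)@Y*1e3).round(1),"tool x heading",np.degrees(np.arctan2(X[1],X[0])))
nf=[P(362,100,.028),P(421,98,.028)];q=nf[1]-nf[0];print("nut front",nf,np.degrees(np.arctan2(q[1],q[0])),np.hypot(*q))
E
```

```text
[[ 31   0   1   1   1]
 [  7   6  28  26 508]
 [  0  23   1   3   3]
 [ 32  22  10  14  41]
 [  0  27   9   9  44]] [[31.          0.        ]
 [20.15354331 19.11023622]
 [ 0.         24.        ]
 [38.07317073 31.04878049]
 [ 2.75       32.11363636]]
stud [260.15354331  39.11023622] [0.54682182 0.08225531]
bolts [0.49987242 0.10751102] [0.5774102  0.12734505] fix x heading 14.34849229097715 0.08003434184565206
edge heading 103.74658294848024 [0.49702937 0.08289105] [ 0.54008068 -0.09309061]
edge heading 104.27495510621374 [0.59219019 0.10722766] [ 0.63694245 -0.06866363]
76 213.5 301.5 -19.8 19.7 along 82.5
90 213.5 300.5 -19.9 19.3 along 76.1
104 213.5 300.5 -19.9 19.3 along 69.6
120 213.5 300.5 -20.0 19.4 along 62.3
134 213.5 300.5 -20.1 19.5 along 55.9
closed end rel 0.0001643376587346715 0.05174929335882249
stud rel tool x,z 1.9 123.0 tool x heading 14.134106850596131
nut front [array([0.53519242, 0.0612488 ]), array([0.568666  , 0.07106761])] 16.348004845082006 0.03488395189385796
```

>>> move_arm:
  increments:
    - [2.5,30,0,0,-1]
    - [2.5,65,0,0,-1]
    - [2.5,100,0,0,-1]
    - [2.5,120,0,0,-1]
    - [2.5,130,0,0,-1]
    - [2.5,135,0,0,-1]
    - [2.5,135,0,0,-1]
    - [2.5,135,0,0,-1]

```text
time_s: 6.0
eef_pos: [0.5782, -0.0364, 0.0196]
orientation: [0.702, -0.701, -0.087, 0.087]
wrist_force: [0.1, 0.1, -2.5]
gripper_width: 0.214
```

```bash
python3 - <<'E'
from h import *
s=get_state();print(s["time_s"],s["eef_pos"],s["wrist_force"],s["gripper_width"],axes(s).round(3).tolist())
c=capture("wrist");pickle.dump(c,open("w3.pkl","wb"));d=capture("scene");pickle.dump(d,open("s3.pkl","wb"))
w=c["pixels"][:,:,::-1]
o=np.zeros((600,800,3),np.uint8);o[:300,:800]=cv2.resize(w[0:150,56:456],(800,300),interpolation=cv2.INTER_CUBIC);o[300:,:]=cv2.resize(d["pixels"][150:290,170:356,::-1],(800,600),interpolation=cv2.INTER_CUBIC)[100:400]
cv2.imwrite("pics/w3.png",o)
E
```

```text
6.0 [ 0.57821784 -0.03639814  0.01960744] [ 0.09995538  0.07646323 -2.45497807] 0.21400036886907495 [[0.97, -0.001, -0.245], [0.245, 0.001, 0.97], [-0.0, -1.0, 0.001]]
```

View pics/w3.png

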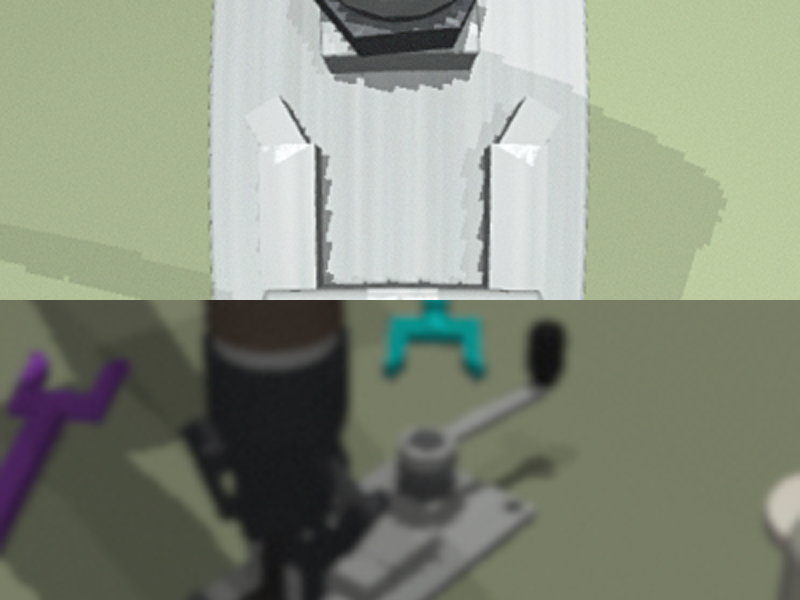

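The jaw is level with the nut but about 0.7 mm too far to +x (jaw mid at column 404, nut mid at 400.5). I'll correct that, lower to the plate and slide on in stages.

>>> move_arm:
  increments:
    - [-0.7,3,0,0,-1]
    - [-0.7,4.5,0,0,-1]
    - [-0.7,4.5,6,0,-1]
    - [-0.7,4.5,12,0,-1]
    - [-0.7,4.5,16,0,-1]
    - [-0.7,4.5,20,0,-1]
    - [-0.7,4.5,24,0,-1]
    - [-0.7,4.5,28,0,-1]
    - [-0.7,4.5,28,0,-1]

```text
time_s: 7.0
eef_pos: [0.5705, -0.0091, 0.0152]
orientation: [0.702, -0.701, -0.087, 0.088]
wrist_force: [-0.3, 0.9, -2.5]
gripper_width: 0.215
```

>>> move_arm:
  increments:
    - [0,0.5,4,0,-1]
    - [0,0.5,8,0,-1]
    - [0,0.5,12,0,-1]
    - [0,0.5,16,0,-1]
    - [0,0.5,19,0,-1]
    - [0,0.5,22,0,-1]
    - [0,0.5,22,0,-1]

```text
time_s: 7.7
eef_pos: [0.565, 0.0126, 0.0148]
orientation: [0.702, -0.701, -0.087, 0.088]
wrist_force: [0.7, 1.1, -3.2]
gripper_width: 0.217
```

```bash
python3 - <<'E'
from h import *
s=get_state();print(s["eef_pos"],s["wrist_force"])
c=capture("wrist");pickle.dump(c,open("w4.pkl","wb"));d=capture("scene");t=capture("top")
w=c["pixels"][:,:,::-1]
o=np.zeros((600,800,3),np.uint8);o[:300,:800]=cv2.resize(w[0:150,56:456],(800,300),interpolation=cv2.INTER_CUBIC);o[300:,:400]=cv2.resize(d["pixels"][190:265,210:310,::-1],(400,300),interpolation=cv2.INTER_CUBIC)
o[300:,400:]=cv2.resize(t["pixels"][130:190,230:310,::-1],(400,300),interpolation=cv2.INTER_CUBIC)
cv2.imwrite("pics/w4.png",o)
E
```

```text
[0.56500943 0.01264872 0.01477275] [ 0.66512968  1.13816314 -3.24119056]
```

View pics/w4.png

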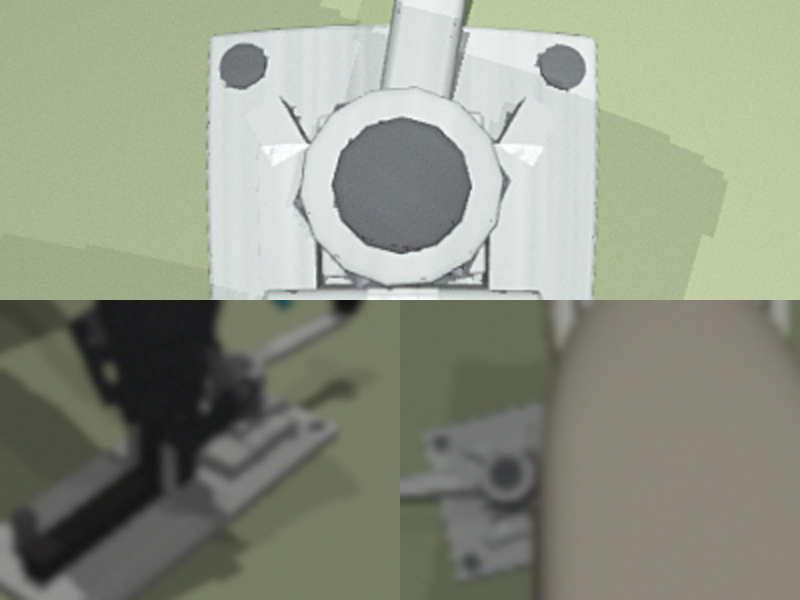

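Nearly on; the nut's edge is 1–2 mm from the closed end, and the handle is on the post's +x side. I'll nudge the rest and set it flat.

>>> move_arm:
  increments:
    - [0,0.5,1,0,-1]
    - [0,0.7,1.7,0,-1]
    - [0,0.7,1.7,0,-1]
    - [0,0.7,1.7,0,-1]

```text
time_s: 8.25
eef_pos: [0.5651, 0.0136, 0.0144]
orientation: [0.702, -0.701, -0.087, 0.087]
wrist_force: [0.7, -1.4, -0.2]
gripper_width: 0.218
```

>>> move_arm:
  increments:
    - [0,0.3,1,0,-1]
    - [0,0.3,1.5,0,-1]
    - [0,0.3,1.5,0,-1]

```text
time_s: 8.55
eef_pos: [0.565, 0.0149, 0.0144]
orientation: [0.702, -0.702, -0.087, 0.087]
wrist_force: [0.3, -1.6, 0.7]
gripper_width: 0.216
```

>>> move_arm:
  increments:
    - [0,0,0,0,-0.3]
    - [0,0,0,0,0.2]
    - [0,0,0,0,0.2]
    - [0,0,0,0,0.2]
    - [0,0,0,0,0.2]
    - [0,-20,0,0,0.2]
    - [0,-60,0,0,0.2]
    - [0,-110,0,0,0.2]
    - [0,-150,0,0,0.2]
    - [0,-150,-40,0,-1]
    - [0,-150,-80,0,-1]
    - [0,-150,-80,0,-1]

```text
time_s: 9.75
eef_pos: [0.5856, -0.0668, 0.1648]
orientation: [-0.701, 0.703, 0.086, -0.084]
wrist_force: [0.4, 1.2, -0.3]
gripper_width: 0.09
```

```bash
python3 - <<'E'
from h import *
s=get_state();print(s["time_s"],s["eef_pos"],s["wrist_force"],s["gripper_width"],axes(s).round(3).tolist(),s["joint_pos"].round(2))
c=capture("wrist");pickle.dump(c,open("w5.pkl","wb"))
cv2.imwrite("pics/w5.png",cv2.resize(c["pixels"][:,:,::-1],(768,576)))
E
```

```text
9.75 [ 0.58562238 -0.06679503  0.16484213] [ 0.40458893  1.17513346 -0.2800811 ] 0.08999505958040045 [[0.971, 0.003, -0.24], [0.24, -0.001, 0.971], [0.003, -1.0, -0.002]] [-0.11  0.45  0.13  1.25 -0.    1.22]
```

View pics/w5.png

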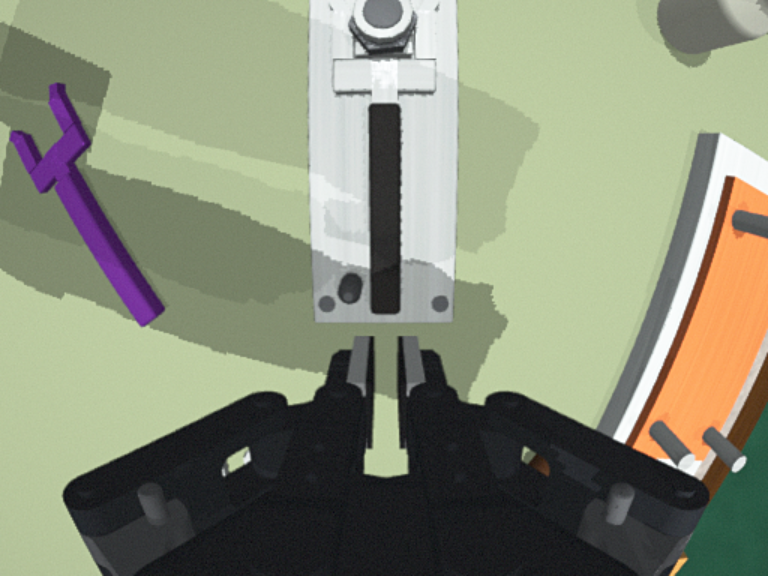

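The spanner sits on the nut with the post at (350,288) close beside the grip. Next the tool goes behind the knob, turned so that its −z face pushes along the tangent.

>>> move_arm:
  increments:
    - [-23,0,257,-83,-1]
    - [-23,0,257,-83,-1]
    - [-23,0,257,-83,-1]
    - [-23,0,257,-83,-1]
    - [-23,0,257,-83,-1]
    - [-23,0,257,-83,-1]
    - [-23,0,257,-83,-1]
    - [-23,0,257,-83,-1]
    - [-23,0,257,-83,-1]
    - [-23,0,257,-83,-1]
    - [-23,0,257,-83,-1]
    - [-23,0,257,-83,-1]

```text
time_s: 11.0
eef_pos: [0.4998, 0.1796, 0.1641]
orientation: [-0.469, 0.469, 0.529, -0.529]
wrist_force: [-0.1, 0.2, -0.3]
gripper_width: -0.004
```

```bash
python3 - <<'E'
from h import *
s=get_state();print(s["time_s"],s["eef_pos"],s["wrist_force"],s["gripper_width"],axes(s).round(3).tolist(),s["joint_pos"].round(2))
c=capture("wrist");pickle.dump(c,open("w6.pkl","wb"));d=capture("scene");t=capture("top")
o=np.zeros((600,800,3),np.uint8);o[:300,:400]=cv2.resize(c["pixels"][:,:,::-1],(400,300));o[300:,:400]=cv2.resize(d["pixels"][150:270,200:360,::-1],(400,300),interpolation=cv2.INTER_CUBIC)
o[:300,400:]=cv2.resize(t["pixels"][125:200,200:300,::-1],(400,300),interpolation=cv2.INTER_CUBIC)
cv2.imwrite("pics/w6.png",o)
E
```

```text
11.0 [0.49980986 0.17960439 0.16412502] [-0.11196318  0.18748722 -0.29848266] -0.004012767293865651 [[-0.12, 0.0, -0.993], [0.993, 0.001, -0.12], [0.0, -1.0, -0.001]] [ 0.34  0.34 -0.04  1.19  0.    0.22]
```

View pics/w6.png

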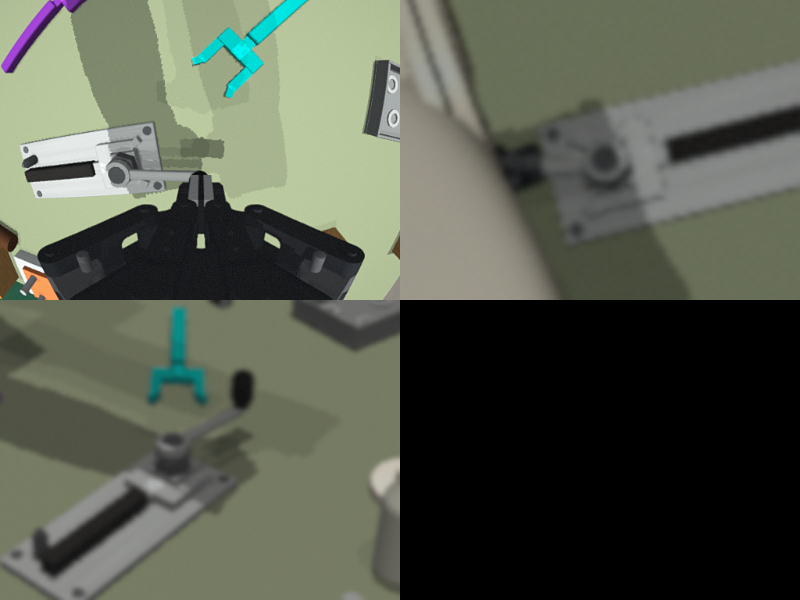

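>>> move_arm:
  increments:
    - [0,40,0,0,-1]
    - [0,75,0,0,-1]
    - [0,92,0,0,-1]
    - [0,96,0,0,-1]
    - [0,96,0,0,-1]
    - [0,96,-3,0,-1]
    - [0,96,-6,0,-1]
    - [0,96,-6,0,-1]

```text
time_s: 11.95
eef_pos: [0.5078, 0.1805, 0.0696]
orientation: [-0.468, 0.47, 0.53, -0.528]
wrist_force: [0.2, -0.6, 0.0]
gripper_width: 0.004
```

>>> move_arm:
  increments:
    - [0,1,-2,0,-1]
    - [0,1,-4,0,-1]
    - [0,1,-5,0,-1]
    - [0,1,-5,0,-1]

```text
time_s: 12.35
eef_pos: [0.513, 0.1811, 0.0686]
orientation: [-0.468, 0.47, 0.531, -0.528]
wrist_force: [1.0, 0.2, 0.6]
gripper_width: 0.004
```

>>> move_arm:
  increments:
    - [0.4,0.5,-2.2,1.2,-1]
    - [0.8,0.5,-4.5,2.5,-1]
    - [1.1,0.5,-6.8,3.7,-1]
    - [1.4,0.5,-9,5,-1]
    - [1.4,0.5,-9,5,-1]

```text
time_s: 12.85
eef_pos: [0.5221, 0.1837, 0.0681]
orientation: [-0.491, 0.492, 0.509, -0.507]
wrist_force: [-0.5, 0.2, 1.1]
gripper_width: 0.002
```

>>> move_arm:
  increments:
    - [0.4,0,-2.2,1.2,-1]
    - [0.8,0,-4.5,2.5,-1]
    - [1.1,0,-6.8,3.7,-1]
    - [1.4,0,-9,5,-1]
    - [1.4,0,-9,5,-1]

```text
time_s: 13.35
eef_pos: [0.5309, 0.1855, 0.068]
orientation: [-0.513, 0.514, 0.487, -0.485]
wrist_force: [-3.0, 1.5, 0.5]
gripper_width: 0.002
```

>>> move_arm:
  increments:
    - [0.4,0,-2.2,1.2,-1]
    - [0.8,0,-4.5,2.5,-1]
    - [1.1,0,-6.8,3.7,-1]
    - [1.4,0,-9,5,-1]
    - [1.4,0,-9,5,-1]

```text
time_s: 13.85
eef_pos: [0.5403, 0.1865, 0.068]
orientation: [-0.534, 0.535, 0.464, -0.461]
wrist_force: [-3.0, 1.7, 0.9]
gripper_width: -0.001
```

```bash
python3 - <<'E'
from h import *
s=get_state();A=axes(s);f=s["wrist_force"];S=np.array([.546,.082]);v=s["eef_pos"][:2]-S
print("F tool",(A.T@f).round(1),"v tool",(A[:2].T@v*1e3).round(1),"zhead",np.degrees(np.arctan2(A[1,2],A[0,2])))
c=capture("wrist");d=capture("scene");t=capture("top")
pickle.dump((c,d,t),open("m7.pkl","wb"))
o=np.zeros((600,800,3),np.uint8);o[:300,:400]=cv2.resize(c["pixels"][120:300,0:240,::-1],(400,300),interpolation=cv2.INTER_CUBIC);o[300:,:400]=cv2.resize(d["pixels"][150:270,200:360,::-1],(400,300),interpolation=cv2.INTER_CUBIC)
o[:300,400:]=cv2.resize(t["pixels"][125:200,210:310,::-1],(400,300),interpolation=cv2.INTER_CUBIC)
cv2.imwrite("pics/w7.png",o)
E
```

```text
F tool [ 1.3 -0.9  3.2] v tool [102.6   0.2  20.6] zhead 171.77831440047513
```

View pics/w7.png

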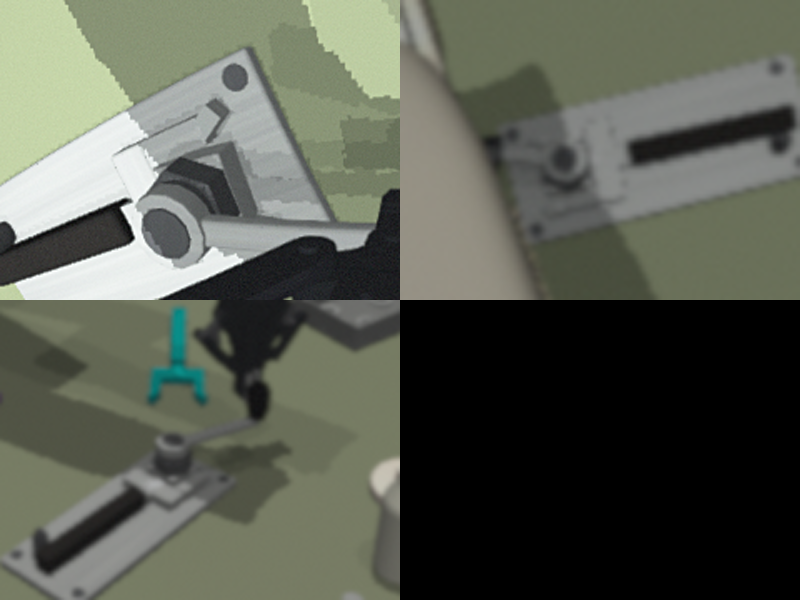

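Pressing on the knob at about 3.3 N; the spanner stays at the post. One more 9° swing is safe (the stop is at least 25° from the load's onset), then small steps.

>>> move_arm:
  increments:
    - [0.5,0,-3,1.7,-1]
    - [1,0,-6,3.3,-1]
    - [1.4,0,-9,5,-1]
    - [1.7,0,-12,6.7,-1]
    - [1.9,0,-15,8.3,-1]
    - [2,0,-16.5,9,-1]
    - [2,0,-16.5,9,-1]

```text
time_s: 14.7
eef_pos: [0.5571, 0.1861, 0.0681]
orientation: [-0.569, 0.569, 0.421, -0.418]
wrist_force: [-2.5, 2.2, 0.4]
gripper_width: 0.001
```

Small steps of 2.5°, checking the force each time.

>>> move_arm:
  increments:
    - [0.4,0,-2.2,1.2,-1]
    - [0.8,0,-4.5,2.5,-1]
    - [0.8,0,-4.5,2.5,-1]

```text
time_s: 15.0
eef_pos: [0.562, 0.1855, 0.0682]
orientation: [-0.578, 0.579, 0.409, -0.405]
wrist_force: [-2.2, 1.5, 0.3]
gripper_width: 0.002
```

>>> move_arm:
  increments:
    - [0.4,0,-2.2,1.2,-1]
    - [0.8,0,-4.5,2.5,-1]
    - [0.8,0,-4.5,2.5,-1]

```text
time_s: 15.3
eef_pos: [0.5669, 0.1846, 0.0681]
orientation: [-0.587, 0.588, 0.396, -0.392]
wrist_force: [-3.1, 2.1, 1.0]
gripper_width: 0.001
```

>>> move_arm:
  increments:
    - [0.4,0,-2.2,1.2,-1]
    - [0.8,0,-4.5,2.5,-1]
    - [0.8,0,-4.5,2.5,-1]

```text
time_s: 15.6
eef_pos: [0.5718, 0.1835, 0.0682]
orientation: [-0.595, 0.596, 0.383, -0.379]
wrist_force: [-3.0, 2.4, 0.3]
gripper_width: -0.004
```

>>> move_arm:
  increments:
    - [0.4,0,-2.2,1.2,-1]
    - [0.8,0,-4.5,2.5,-1]
    - [0.8,0,-4.5,2.5,-1]

```text
time_s: 15.9
eef_pos: [0.5766, 0.1822, 0.0682]
orientation: [-0.604, 0.605, 0.369, -0.365]
wrist_force: [-2.8, 2.0, 0.9]
gripper_width: -0.001
```

>>> move_arm:
  increments:
    - [0.4,0,-2.2,1.2,-1]
    - [0.8,0,-4.5,2.5,-1]
    - [0.8,0,-4.5,2.5,-1]

```text
time_s: 16.2
eef_pos: [0.581, 0.1808, 0.0681]
orientation: [-0.612, 0.613, 0.356, -0.352]
wrist_force: [-3.6, 2.6, 1.5]
gripper_width: 0.002
```

>>> move_arm:
  increments:
    - [0.4,0,-2.2,1.2,-1]
    - [0.8,0,-4.5,2.5,-1]
    - [0.8,0,-4.5,2.5,-1]

```text
time_s: 16.5
eef_pos: [0.5843, 0.1798, 0.0678]
orientation: [0.621, -0.619, -0.341, 0.339]
wrist_force: [-6.8, 3.8, 2.1]
gripper_width: 0.0
```

>>> move_arm:
  increments:
    - [0.2,0,-1.2,0.7,-1]
    - [0.4,0,-2.4,1.4,-1]
    - [0.4,0,-2.4,1.4,-1]

```text
time_s: 16.8
eef_pos: [0.5852, 0.1797, 0.0676]
orientation: [0.626, -0.623, -0.333, 0.332]
wrist_force: [-6.3, 3.7, 1.9]
gripper_width: 0.006
```

```bash
python3 - <<'E'
from h import *
s=get_state();A=axes(s);f=s["wrist_force"];S=np.array([.546,.082]);v=s["eef_pos"][:2]-S
print("F tool",(A.T@f).round(1),"v tool",(A[:2].T@v*1e3).round(1),"zhead",np.degrees(np.arctan2(A[1,2],A[0,2])))
E
```

```text
F tool [-0.4 -1.9  7.3] v tool [103.    0.5  22. ] zhead 146.08843791786921
```

>>> move_arm:
  increments:
    - [0.2,0,-1.7,0.8,-1]
    - [0.4,0,-3.4,1.6,-1]
    - [0.6,0,-5,2.2,-1]
    - [0.6,0,-5,2.2,-1]
    - [0.6,0,-5,2.2,-1]

```text
time_s: 17.3
eef_pos: [0.5876, 0.179, 0.0673]
orientation: [0.633, -0.627, -0.321, 0.321]
wrist_force: [-8.6, 6.6, 2.6]
gripper_width: 0.0
```

```bash
python3 - <<'E'
from h import *
s=get_state();A=axes(s);f=s["wrist_force"];S=np.array([.546,.082]);v=s["eef_pos"][:2]-S
print("F tool",(A.T@f).round(1),"v tool",(A[:2].T@v*1e3).round(1),"zhead",np.degrees(np.arctan2(A[1,2],A[0,2])))
E
```

```text
F tool [ 0.3 -2.5 10.9] v tool [102.9   0.6  23.5] zhead 143.93861580578934
```

>>> move_arm:
  increments:
    - [0.1,0,-2,0.3,-1]
    - [0.2,0,-3,0.5,-1]
    - [0.3,0,-4,0.6,-1]
    - [0.3,0,-4,0.6,-1]
    - [0.3,0,-4,0.6,-1]
    - [0.3,0,-4,0.6,-1]

```text
time_s: 17.9
eef_pos: [0.5886, 0.1788, 0.067]
orientation: [0.637, -0.627, -0.317, 0.319]
wrist_force: [-8.4, 6.8, 3.5]
gripper_width: -0.001
```

```bash
python3 - <<'E'
from h import *
s=get_state();A=axes(s);f=s["wrist_force"];S=np.array([.546,.082]);v=s["eef_pos"][:2]-S
print("F tool",(A.T@f).round(1),"v tool",(A[:2].T@v*1e3).round(1),"zhead",np.degrees(np.arctan2(A[1,2],A[0,2])))
E
```

```text
F tool [ 0.5 -3.3 10.9] v tool [103.1   0.7  23.5] zhead 143.4015374720992
```

>>> move_arm:
  increments:
    - [0.1,0,-2,0.3,-1]
    - [0.2,0,-3.5,0.6,-1]
    - [0.3,0,-5,0.8,-1]
    - [0.3,0,-5,0.8,-1]
    - [0.3,0,-5,0.8,-1]
    - [0.3,0,-5,0.8,-1]

```text
time_s: 18.5
eef_pos: [0.59, 0.1783, 0.0668]
orientation: [0.641, -0.627, -0.311, 0.316]
wrist_force: [-8.9, 7.3, 3.5]
gripper_width: -0.003
```

```bash
python3 - <<'E'
from h import *
s=get_state();A=axes(s);f=s["wrist_force"];S=np.array([.546,.082]);v=s["eef_pos"][:2]-S
print("F tool",(A.T@f).round(1),f.round(1),"v tool",(A[:2].T@v*1e3).round(1),"zhead",np.degrees(np.arctan2(A[1,2],A[0,2])))
E
```

```text
F tool [ 0.4 -3.3 11.6] [-8.9  7.3  3.5] v tool [103.3   0.8  23.4] zhead 142.68784437476424
```

>>> move_arm:
  increments:
    - [0.1,0,-2,0.3,-1]
    - [0.2,0,-4,0.6,-1]
    - [0.3,0,-5.8,0.8,-1]
    - [0.3,0,-5.8,0.8,-1]
    - [0.3,0,-5.8,0.8,-1]
    - [0.3,0,-5.8,0.8,-1]

```text
time_s: 19.1
eef_pos: [0.5916, 0.1777, 0.0665]
orientation: [0.645, -0.626, -0.306, 0.313]
wrist_force: [-10.1, 9.0, 4.6]
gripper_width: 0.003
```

```bash
python3 - <<'E'
from h import *
s=get_state();A=axes(s);f=s["wrist_force"];S=np.array([.546,.082]);v=s["eef_pos"][:2]-S
print("F tool",(A.T@f).round(1),f.round(1),np.hypot(*f[:2]),"v tool",(A[:2].T@v*1e3).round(1),"zhead",np.degrees(np.arctan2(A[1,2],A[0,2])))
E
```

```text
F tool [ 0.9 -4.2 13.6] [-10.1   9.    4.6] 13.506577876410988 v tool [103.5   0.9  23. ] zhead 141.98985031240835
```

13.5 N at the knob, so it is up hard. Now I back off, lift away and look.

>>> move_arm:
  increments:
    - [0,0,8,0,-1]
    - [0,0,25,0,-1]
    - [0,-40,30,0,-1]
    - [0,-90,30,0,-1]
    - [0,-130,60,0,-1]
    - [0,-150,110,0,-1]
    - [0,-150,160,0,-1]
    - [0,-150,210,0,-1]
    - [0,-150,210,0,-1]
    - [0,-150,210,0,-1]

```text
time_s: 20.1
eef_pos: [0.4297, 0.3047, 0.2232]
orientation: [0.644, -0.626, -0.308, 0.313]
wrist_force: [-0.1, -0.2, -0.3]
gripper_width: -0.002
```

```bash
python3 - <<'E'
from h import *
s=get_state();print(s["time_s"],s["eef_pos"],s["wrist_force"])
c=capture("wrist");d=capture("scene");t=capture("top")
im=t["pixels"][:,:,::-1];print("stud",onz(t,(0,0),.062)[:0])
cv2.imwrite("pics/t8raw.png",im);pickle.dump(t,open("t8.pkl","wb"))
o=np.zeros((600,800,3),np.uint8);o[:300,:400]=cv2.resize(d["pixels"][150:270,200:360,::-1],(400,300),interpolation=cv2.INTER_CUBIC);o[300:,:400]=cv2.resize(c["pixels"][:,:,::-1],(400,300))
o[:300,400:]=cv2.resize(im[125:200,220:320],(400,300),interpolation=cv2.INTER_CUBIC)
cv2.imwrite("pics/w8.png",o)
E
```

```text
20.1 [0.42969723 0.30469442 0.22322102] [-0.06266111 -0.23535174 -0.2980834 ]
stud []
```

View pics/w8.png

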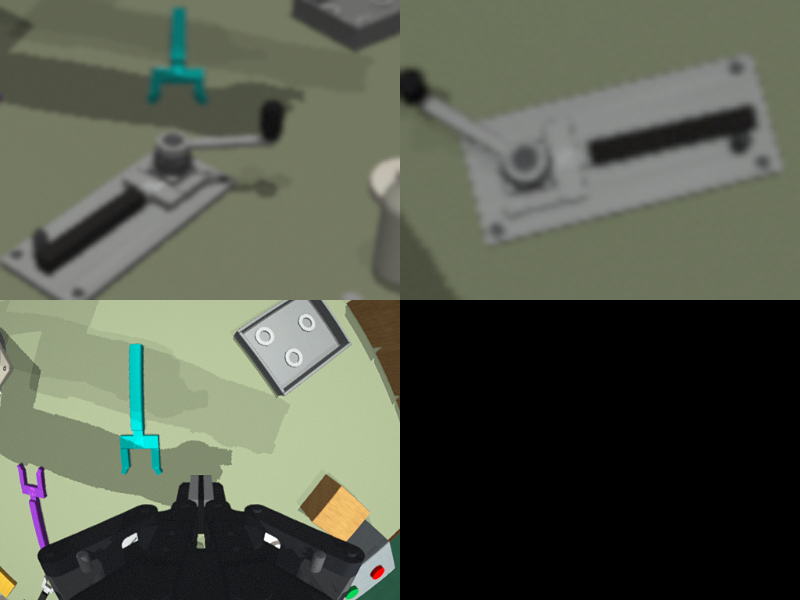

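```bash
python3 -c "
from rig import hand_in;print(hand_in())"
```

```text
the job is handed in; nothing more can be done
None
```

The jam nut is pulled up hard and the big spanner is still on the square nut, so I handed the job in at about 20 s of the 69 s allowed.

- **Spanner:** I slid it flat onto the square nut with its grip on the +x side of the post, let go of it and moved clear.
- **Jam nut:** I pushed the knob clockwise with the shut fingers. The running force was about 3–4 N. It came up hard after roughly 38° of lever travel, play included. I then pressed to about 13.5 N, the highest reading (forces were read only at the end of each move).
- **Last checks:** The final pictures show the spanner still on the nut and beside the post. Its grip is within about 2° of the fixture axis by eye, so the nut should be well inside its 0.35 rad limit. The lever stayed where I left it, and the arm is clear with the wrist force near zero.
- **Disagreements:** My estimates of the stud's position differed by 1–2 mm between views. I settled this by comparing the jaw and nut directly in the wrist view. The tool tilted slightly under the last push, so the knob force is good to perhaps 1 N.

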